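Check the jaw clearance of a tube clamp with a feeler blade

ROBOT

A 7-joint arm with a two-finger parallel gripper is mounted at the origin on the work surface. World frame = base frame: x ahead of the robot, y to its left, z up, the work surface at z = 0. Lengths are in m, angles in rad, forces in N, time in s.
With the tool pointing down it reaches from about 0.35 to 0.9 m from the base axis. Payload 19.9 kg.
Tool frame: the origin (TCP) lies between the finger pads; the fingertips stand 19 mm ahead of it and the grasp point (between the pads) is the TCP; z points along the fingers, y is the direction in which the jaws open and shut (so a half turn about z gives the same grasp; the last joint's range is limited). The gripper opens to 94 mm and grips with 3 to 60 N. Pads are 16 mm wide; open, the fingers measure 119 mm over their backs; the gripper's body (75 mm by 177 mm) begins 78 mm behind the grasp point.
Start: joints at [-1.361, 0.417, -0.01, 1.614, 0.005, 1.111, -0.053], TCP at [0.155, 0.605, 0.224] pointing down, gripper open.
Joint ranges: [-2.81, 2.81], [-0.39, 2.02], [-1.27, 1.25], [0.06, 2.57], [-1.19, 4.33], [0.19, 2], [-2.82, 2.82]. Speed limits (rad/s): [1.89, 1.89, 2.39, 2.39, 3.01, 3.01, 3.01].

INTERFACE

Orientations are given as a 3x3 rotation matrix whose columns are the frame's x, y, z axes.
In Python, from rig import robot gives the robot as it stands. Calls block until the motion is done:
- robot.move_ptp(position, orientation): joint-space move of the TCP to a pose.
- robot.move_linear(position, velocity=0.15, frame=None, threshold=None): straight line of the TCP; frame=None keeps the orientation; velocity is the mean speed in m/s. With threshold (N) it stops when the force on the tool has changed by that much, and returns True; else False.
- robot.goto_joints(angles): joint-space move.
- robot.gripper_to(opening): finger opening in m; the grip force is fixed at half the most; returns when the fingers have stopped.
- robot.pause(seconds).
- robot.ik(position, orientation): joint angles nearest the present ones, or None.
- robot.get_state(): the state.
- robot.grab_frame(name): name is "side" or "top"; returns the picture (480x640x3 uint8, red, green, blue); there is no depth.
- robot.camera_info(name): a dict with "fx", "fy", "cx", "cy" (pixels), "rvec" (rotation vector, rad) and "tvec" (3), from world to camera coordinates, as OpenCV has them. Camera axes: x right, y down, z forward; pixel columns grow to the right and rows downward; lengths in m; the calibration is good to about 2 mm. A picture is of the moment at which its call begins. camera_info takes no time and is no camera call.
A pose or a line that the arm cannot do raises robot.PlanningError and nothing moves.
- robot.sign_off(): hands the job in, once; it reports no verdict.
The state is a dict: "time": time; "qpos": joint angles; "joint_vel": joint speeds; "effort": joint torques, N m; "ee_pos": TCP position; "tool_rot": TCP orientation; "force": force on the tool from outside, world axes, zero at the start; "moment": the same for the moment, N m; "opening": finger opening in m.
Only numpy, scipy, OpenCV 4.12 (cv2) and the standard library are available. Lean on these libraries where they do the work, as an engineer would, in place of code of your own. Each camera call takes 0.05 s, during which the arm holds its last target.

TASK

First turn the clamp unit's selector to the mark with the round dot (gap check), which draws the clear guard back off the jaws, and let go of it. Then take the flat feeler blade out of the gauge rack, slide it straight down between the jaws until it drags snugly and the dark line round the blade is level with the jaws' top edges, and finish still holding it in the gripper at that depth. Leave the other gauges in the rack and do not disturb the other things on the bench.

Things in the scene. Friction and masses are not known exactly. Their poses are not given: they have to be found in the camera images.
- clamp_unit: low white and grey bench instrument, 200 (x) x 300 (y) x 60 mm high, fixed to the bench; place and yaw vary. Origin: centre of its underside, z up. On its flat top, 60 mm above the bench: selector on the axis x=0, y=-85 mm; two upright steel jaws at x=0, y=+85 mm; black display 45 x 55 mm at x=60, y=0; loose vial about x=-65, y=0.
- selector (a joint): angle of the black selector knob (rad), growing clockwise seen from above, -0.06 to 1.86. Four detents, 0, 0.6, 1.2, 1.8; it snaps into the nearest when let go (about 0.08 Nm past a hump). Gap check, the dot, is 1.2. The pointed nose of its grip (white line on top) points (0.9 - value) rad anticlockwise from clamp_unit's +x. Starts near 0 or 0.6.
- dot_mark (a point): centre of the black round dot, 11 mm across, printed on the unit's top 50 mm from the selector's axis, outside the dial, joined to one of the dial's four short ticks (one tick for each detent). The selector's nose must point at it. Axes as clamp_unit.
- selector_grip (a point): point on the selector's vertical axis, 82 mm above the bench, at the height to grip: the grip is an upright bar 12 mm thick, about 40 mm long (21 mm behind the axis to 19 mm ahead at the nose), from 69 to 93 mm above the bench, on a round foot 42 mm across. Fixed to clamp_unit, axes as it.
- slot (a point): centre of the slot between the jaws at the level of their top edges, 105 mm above the bench (45 mm above the unit's top); fixed, axes as clamp_unit. The jaws stand on either side along x. The blade goes in from above, thin side along x, broad side along y, centred here. The upper 17 mm flare like a funnel (10 mm wider at the top), the lower 28 mm are parallel faces.
- guard_edge (a point): middle of the front (-y) edge, on top, of the clear guard over the slot: a level plate 42 (x) x 34 (y) x 2 mm, 109 to 111 mm above the bench, on an upright clear plate at its +y end. The selector slides it along the unit's y: this edge is 17 mm to the -y side of the slot's centre at 0, 1 mm to the +y side at 0.6, 19 mm to the +y side (slot bare) at 1.2.
- jaw_a: steel jaw on the slot's -x side, 12 mm thick, 18 mm wide (y), 45 mm high. Origin: middle of the lower edge of its face. Both jaws float together along x by 4 mm either way (0.3 N/mm) and so centre themselves on the blade.
- jaw_b: steel jaw on the +x side, same size and origin. The parallel faces stand 2.5 mm apart; this jaw gives way by a spring (about 6.5 N on the 4 mm blade): nearly no force in the funnel, then a drag of about 4 to 8 N (up to 12 N on entering) as the blade slides in the parallel part.
- rack: grey block 60 (x) x 200 (y) x 70 mm high, fixed to the bench, position and yaw vary; three vertical slots in its top at y=-64, 0, +64 mm, each 7 mm (x) by 28 mm (y), hold three gauges, in any order, standing on their handles' shoulders. Origin: centre of its underside.
- feeler: feeler gauge, about 70 g: flat steel blade 4 (x) x 24 (y) x 62 mm long (last 6 mm: 2 x 20 mm), pointing down, under a flat aluminium handle 14 (x) x 28 (y) x 50 mm high with dark cross ribs, the only flat handle in the rack. Origin: middle of the blade's tip, z up; handle from z=62 to 112 mm. In the rack the tip is 8 mm above the bench. Alike when turned half round.
- feeler_line (a point): centre of the blade at the dark line round it, 30 mm above the tip (32 mm below the handle).
- feeler_handle (a point): good grip point in the flat handle, 90 mm above the blade's tip; grip across the 14 mm thickness (along the feeler's x). Axes as the feeler.
- pin_gauge: gauge in the rack with a round straight handle, 22 mm across and 45 mm high, and a 5 mm pin. Leave it. Origin: tip of the pin.
- plug_gauge: gauge in the rack with a round waisted handle, 26 mm across and 48 mm high, and a 6 mm pin. Leave it. Origin: tip of the pin.
- vial: clear jar 24 mm across, 40 mm high, standing on the clamp unit. Leave it. Origin: middle of its underside.
- wash_bottle: white bottle 66 mm across, 170 mm high, at the back. Origin: middle of its underside.
- sample_jar: clear jar 64 mm across, 70 mm high, at the back. Origin: middle of its underside.
- beaker: clear cup 70 mm across, 85 mm high, at the back. Origin: middle of its underside.
- tip_box: grey box of white tips, 85 x 125 x 59 mm, at the back. Origin: middle of its underside.
Mind the look-alikes: they are no part of the job. What is shaped like the feeler but orange is not meant.

How it is judged:
On the way, in this order (a step that is already met when the one before it is completed fails the run):
1. the selector rests at the dot mark (1.2, within 0.12 rad), let go, with the feeler not yet between the jaws (value of joint selector between 1.08 and 1.32 rad and contact force between selector and the fingers below 0.1 N and distance between feeler_line and slot above 0.06 m), for 0.2 s.
2. the feeler is snug between the jaws to its line (value of joint selector between 1.08 and 1.32 rad and z of feeler_line in the frame of slot between -0.006 and 0.006 m and y of feeler_line in the frame of slot between -0.008 and 0.008 m and x of feeler_line in the frame of slot between -0.006 and 0.006 m and angle between the x axis of feeler and the x axis of clamp_unit, either way round below 0.2 rad and angle between feeler's own z axis and vertical below 0.15 rad and contact force between feeler and jaw_a above 2 N and contact force between feeler and jaw_b above 2 N and contact force between feeler and the fingers above 3 N), for 0.2 s.
At the end, for the whole second after the job is handed in: Selector at the dot (1.2 +-0.12 rad); feeler at rest in the fingers (>3 N), both jaws pressing on it (>2 N), its line within 6 mm of the jaws' top edges, centred within 6 mm (x) and 8 mm (y), turned <0.2 rad, tilted <0.15 rad, tip >4 mm above the unit's top (all of step 2 and linear speed of feeler below 0.01 m/s and contact force between feeler and rack below 0.1 N and height (world z) of feeler above 0.064 m); the arm keeps its last pose, push and grip.
It fails at once if another gauge is taken from its place (moved over 20 mm) (distance of any of pin_gauge, plug_gauge from where it was at the start of the episode above 0.02 m).
It fails at once if another thing on the bench is disturbed (moved over 40 mm, the vial 20 mm) (distance of vial from where it was at the start of the episode above 0.02 m or distance of any of wash_bottle, sample_jar, beaker, tip_box from where it was at the start of the episode above 0.04 m).
It also fails if it takes over 51 s, if anything falls off the work surface, if the arm or the gripper's body presses on something with over 40 N, if the wrist force passes 120 N, or if a joint passes its speed limit or range.

## Working session

There is one attempt and no reset: what is moved stays moved. The work goes in short steps, each a Python script; the robot and the scene stay as the last script left them, time stands still between calls to the robot, and variables do not carry over. Pictures are saved under pics/ and viewed, and the job is handed in when it is done.

```bash
ls; mkdir -p pics; python3 - <<'E'
from rig import robot
import cv2
for n in("side","top"):
    im=robot.grab_frame(n); cv2.imwrite(f"pics/{n}0.png",im[:,:,::-1])
    print(n,robot.camera_info(n))
s=robot.get_state();print(s)
E
```

```text
pics
side {'fx': 500.2312511521134, 'fy': 500.2312511521134, 'cx': 321.60082695749696, 'cy': 245.08275017246703, 'rvec': array([ 2.01808787, -0.84499718,  0.45555884]), 'tvec': array([-0.42965706,  0.32158944,  0.53403651])}
top {'fx': 495.54490349440306, 'fy': 495.54490349440306, 'cx': 319.4408062387425, 'cy': 237.36109886320548, 'rvec': array([ 2.11248896, -2.14939666,  0.21222437]), 'tvec': array([-0.02015342,  0.61088533,  0.8431799 ])}
{'time': 0.1, 'qpos': array([-1.36153783,  0.41790092, -0.01033675,  1.61411301,  0.0047176 ,
        1.1106864 , -0.05300485]), 'joint_vel': array([-0.00064205, -0.00135351, -0.00109402, -0.00155583, -0.00177908,
       -0.0021611 ,  0.00097884]), 'effort': array([ 1.97434594e-03, -8.52580619e+01,  6.39638286e-01, -4.26690781e+01,
       -4.91205056e-02,  1.63776713e-02,  9.75121748e-05]), 'ee_pos': array([0.1550027 , 0.60514785, 0.22389643]), 'tool_rot': array([[-9.68734870e-01,  2.48098200e-01, -1.83728323e-04],
       [ 2.48098253e-01,  9.68734285e-01, -1.06819869e-03],
       [-8.70342470e-05, -1.08038400e-03, -9.99999413e-01]]), 'force': array([-0.03023614,  0.07690352, -0.47290697]), 'moment': array([ 0.00913673, -0.00720956,  0.02647303]), 'opening': 0.09390350345636614}
```

View pics/side0.png

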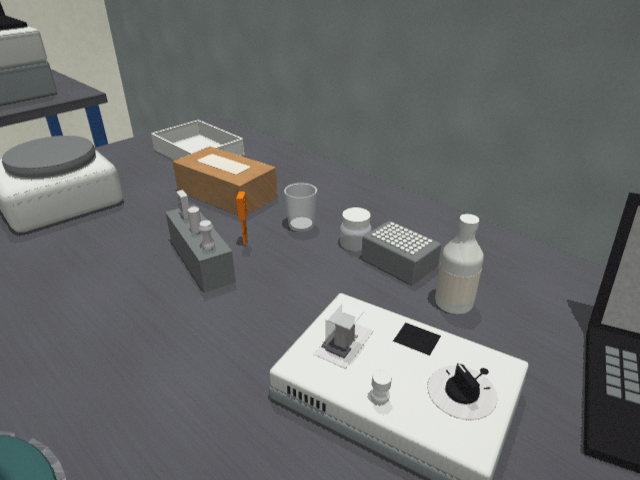

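View pics/top0.png

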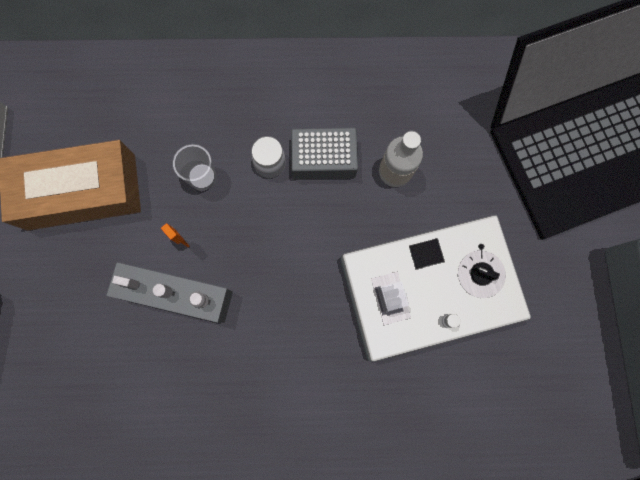

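The side view shows the clamp unit at about (400,380), the rack at about (200,245), and the orange look-alike at (242,215). In the top view, the rack is at (168,293), with a flat bright handle at the left end (123,282). The unit is at (435,288), the knob at (482,273), the dot at (481,247) and the jaws at (390,298).

```bash
cat > h.py <<'E'
import numpy as np, cv2
from rig import robot
def cam(n):
    c=robot.camera_info(n); K=np.array([[c['fx'],0,c['cx']],[0,c['fy'],c['cy']],[0,0,1.]])
    return K,cv2.Rodrigues(c['rvec'])[0],np.array(c['tvec'])
def toplane(n,uv,z):
    K,R,t=cam(n); uv=np.atleast_2d(np.array(uv,float))
    d=(np.linalg.inv(K)@np.c_[uv,np.ones(len(uv))].T).T@R; o=-R.T@t
    return o+d*((z-o[2])/d[:,2])[:,None]
def proj(n,P):
    K,R,t=cam(n); c=robot.camera_info(n)
    return cv2.projectPoints(np.atleast_2d(np.array(P,float)),c['rvec'],c['tvec'],K,None)[0][:,0]
def tri(uv_side,uv_top):
    A=[];b=[]
    for n,uv in(("side",uv_side),("top",uv_top)):
        K,R,t=cam(n);d=R.T@np.linalg.inv(K)@np.r_[uv,1];d/=np.linalg.norm(d);M=np.eye(3)-np.outer(d,d);A.append(M);b.append(M@(-R.T@t))
    return np.linalg.lstsq(np.vstack(A),np.hstack(b),rcond=None)[0]
E
python3 - <<'E'
from h import *
for n in("side","top"):
    K,R,t=cam(n);print(n,-R.T@t)
im=cv2.imread("pics/top0.png")
def crop(im,x0,x1,y0,y1,s,f): cv2.imwrite(f,cv2.resize(im[y0:y1,x0:x1],None,fx=s,fy=s,interpolation=cv2.INTER_CUBIC))
crop(im,335,535,210,365,4,"pics/c_unit.png")
crop(im,95,245,210,335,5,"pics/c_rack.png")
im=cv2.imread("pics/side0.png")
crop(im,150,260,170,295,4,"pics/c_rack_s.png")
crop(im,260,530,285,475,3,"pics/c_unit_s.png")
print(toplane("top",[[123,282],[161,291],[197,299],[390,298],[482,273],[481,247]],.06).round(3))
E
```

```text
side [ 0.10944872 -0.49548982  0.56189924]
top [ 0.44546782 -0.01669228  0.94117968]
[[ 0.535  0.319  0.06 ]
 [ 0.518  0.251  0.06 ]
 [ 0.503  0.187  0.06 ]
 [ 0.499 -0.154  0.06 ]
 [ 0.54  -0.321  0.06 ]
 [ 0.587 -0.323  0.06 ]]
```

View pics/c_unit.png

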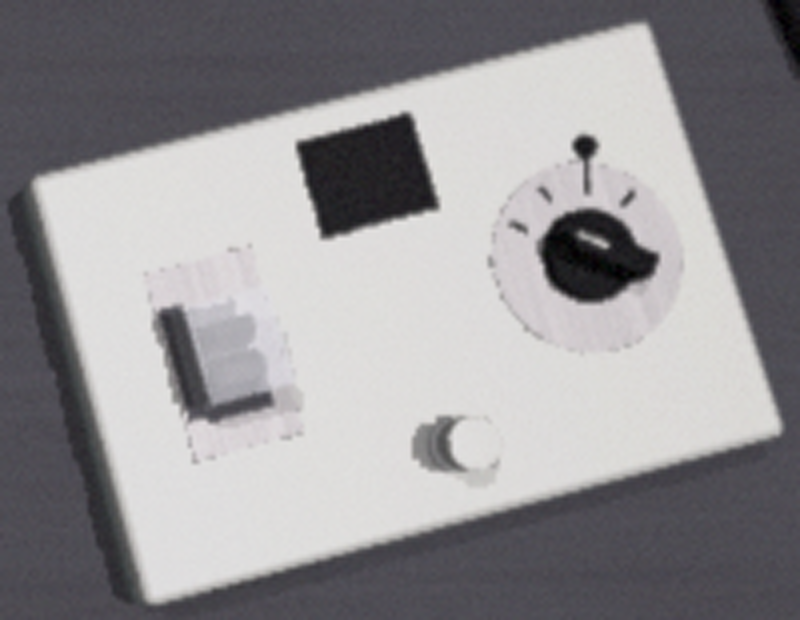

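View pics/c_rack.png

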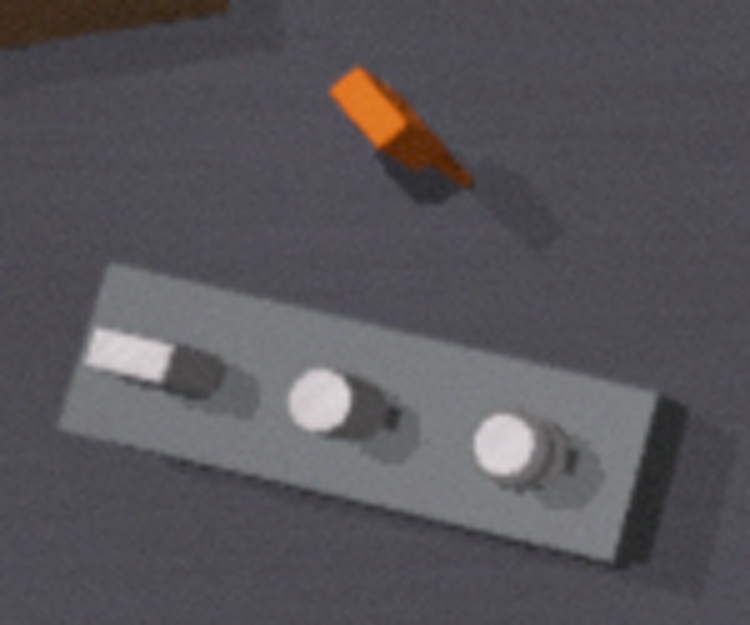

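View pics/c_rack_s.png

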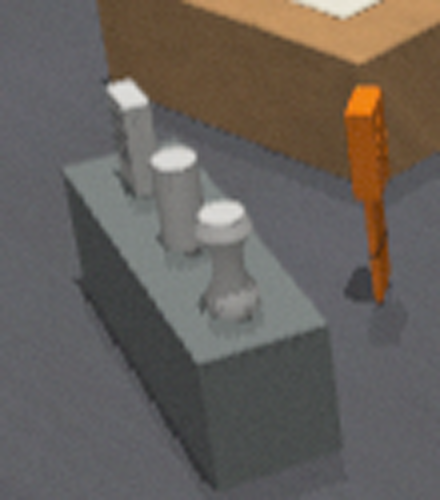

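View pics/c_unit_s.png

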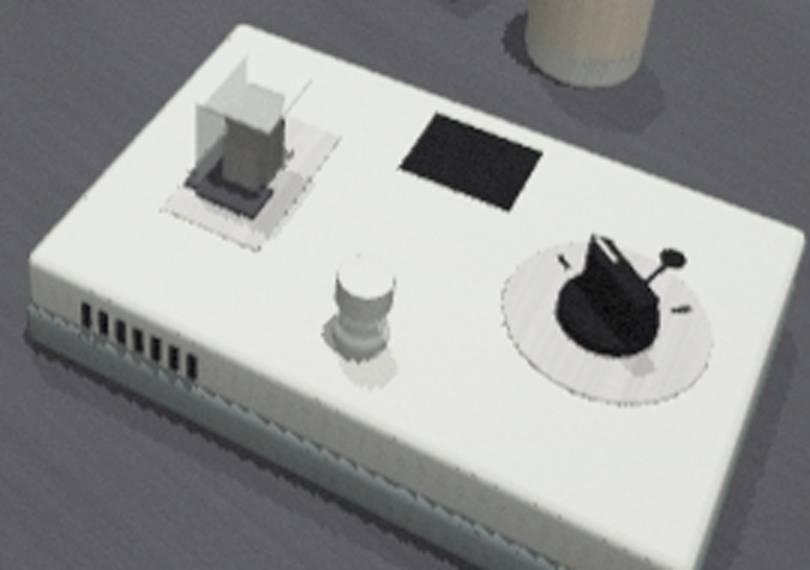

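Candidates for the feeler in the top view are the flat grey handle (121,281), the round straight pin handle (159,290), the waisted plug handle (196,299) and the orange look-alike (170,231). I choose the flat grey handle at the rack's left end, and the close crop confirms it's flat and uncoloured. The nose half with the white line points at the leftmost tick, so the selector is near 0. Next I measure the poses.

```bash
python3 - <<'E'
from h import *
top=cv2.imread("pics/top0.png");side=cv2.imread("pics/side0.png")
def big(m):
    c,_=cv2.findContours(m,cv2.RETR_EXTERNAL,cv2.CHAIN_APPROX_NONE);return max(c,key=cv2.contourArea)
g=cv2.cvtColor(top,cv2.COLOR_BGR2GRAY)
m=np.zeros_like(g);m[210:365,335:535]=(g[210:365,335:535]>165)*255
c=big(m)[:,0].astype(float);P=toplane("top",c,.06)[:,:2]
r=cv2.minAreaRect(P.astype(np.float32)*1000);print("unit rect",r)
# display
d=np.zeros_like(g);d[235:272,405:450]=(g[235:272,405:450]<60)*255
c=big(d);M=cv2.moments(c);pd=toplane("top",[[M['m10']/M['m00'],M['m01']/M['m00']]],.06)[0];print("disp",pd, cv2.minAreaRect((toplane("top",c[:,0],.06)[:,:2]*1000).astype(np.float32)))
# dot
d=np.zeros_like(g);d[242:250,475:488]=(g[242:250,475:488]<110)*255
M=cv2.moments(d,True);dot=toplane("top",[[M['m10']/M['m00'],M['m01']/M['m00']]],.06)[0];print("dot",dot)
# side display
gs=cv2.cvtColor(side,cv2.COLOR_BGR2GRAY);d=np.zeros_like(gs);d[318:360,388:445]=(gs[318:360,388:445]<60)*255
M=cv2.moments(big(d));print("disp side",toplane("side",[[M['m10']/M['m00'],M['m01']/M['m00']]],.06)[0])
# rack top face
hsv=cv2.cvtColor(top,cv2.COLOR_BGR2HSV)
m=np.zeros_like(g);m[255:330,100:240]=(g[255:330,100:240]>95)*255
m=cv2.morphologyEx(m,cv2.MORPH_CLOSE,np.ones((9,9)))
c=big(m)[:,0].astype(float);P=toplane("top",c,.07)[:,:2]
r=cv2.minAreaRect(P.astype(np.float32)*1000);print("rack rect",r)
# handle tops
m=np.zeros_like(g);m[255:330,100:240]=(g[255:330,100:240]>175)*255
n,l,s,ce=cv2.connectedComponentsWithStats(m)
for i in range(1,n):
    if s[i,4]>20:
        ys,xs=np.nonzero(l==i);Q=toplane("top",np.c_[xs,ys],.12)[:,:2]
        print(ce[i],s[i,4],toplane("top",ce[i],.12)[0],cv2.minAreaRect((Q*1000).astype(np.float32)))
m=np.zeros_like(gs);m[180:260,160:225]=(gs[180:260,160:225]>170)*255
n,l,s,ce=cv2.connectedComponentsWithStats(m)
for i in range(1,n):
    if s[i,4]>8: print("side",ce[i],s[i,4],toplane("side",ce[i],.12)[0])
print("orange top", tri([242,195],[169,231]),"box corner",tri([237,182],[122,145]),tri([275,176],[122,145]), "bottle", tri([468,222],[411,140]))
E
```

```text
unit rect ((518.83544921875, -236.00265502929688), (192.6064910888672, 291.2927551269531), 13.596434593200684)
disp [ 0.577332   -0.22254345  0.06      ] ((577.274658203125, -222.63299560546875), (42.2380485534668, 52.58674240112305), 14.022881507873535)
dot [ 0.58861195 -0.32241445  0.06      ]
disp side [ 0.57649172 -0.22577796  0.06      ]
rack rect ((516.069091796875, 238.81240844726562), (200.3415069580078, 60.62602996826172), 75.70348358154297)
[120.24299065 280.37383178] 107 [0.53172593 0.30042037 0.12      ] ((531.647216796875, 300.4805908203125), (24.44041633605957, 11.425653457641602), 75.12439727783203)
[158.46017699 289.61061947] 113 [0.5154026  0.23696801 0.12      ] ((515.6013793945312, 236.91363525390625), (18.330646514892578, 18.07362174987793), 89.00634002685547)
[195.17307692 298.44230769] 104 [0.49986475 0.176307   0.12      ] ((499.7906494140625, 176.5864715576172), (17.75345230102539, 16.96363067626953), 45.253013610839844)
side [181.55555556 193.2       ] 45 [0.5294495  0.29399246 0.12      ]
side [192.94 209.28] 50 [0.50944333 0.22479825 0.12      ]
side [204.64912281 222.84210526] 57 [0.49675407 0.16949411 0.12      ]
orange top [0.6176067  0.22566678 0.10817631] box corner [0.75457422 0.3566296  0.05404593] [0.79562933 0.33674646 0.05132099] bottle [ 0.75345444 -0.18449821  0.16057141]
```

```bash
cat >> h.py <<'E'
C=np.array([.519,-.2362]);YAW=.241
def U(x,y): c,s=np.cos(YAW),np.sin(YAW);return C+np.array([c*x-s*y,s*x+c*y])
KN=U(0,-85e-3);SL=U(0,85e-3);FE=np.array([.5319,.3005]);RY=-.25
def ori(a): # tool down, y axis at world angle a
    y=np.array([np.cos(a),np.sin(a),0]);z=np.array([0,0,-1.]);return np.c_[np.cross(y,z),y,z]
E
python3 - <<'E'
from h import *
print(KN,SL,proj("side",[.5317,.3004,.12]),proj("side",[*KN,.06]),proj("top",[*SL,.105]),proj("side",[*SL,.105]))
for k in(0,np.pi,-np.pi):
  for n,p,z,a in(("knob0",KN,.082,YAW+.9+np.pi/2),("knob1",KN,.082,YAW-.3+np.pi/2),("knobhi",KN,.2,YAW+.9+np.pi/2),("rack",FE,.098,RY),("slot",SL,.165,YAW),("slothi",SL,.27,YAW)):
    q=robot.ik([*p,z],ori(a+k));print(k,n,None if q is None else np.round(q,2))
E
```

```text
[ 0.53928728 -0.31874348] [ 0.49871272 -0.15365652] [[180.74440499 191.73194416]] [[460.09977104 389.34958518]] [[394.06338219 296.19710662]] [[343.39340919 316.74126771]]
0 knob0 [-0.22  0.89  1.08  1.74 -0.88  1.08 -2.41]
0 knob1 [-0.11  0.76  0.85  1.74 -0.68  0.97  2.53]
0 knobhi [-0.23  0.69  1.08  1.66 -0.65  1.2  -2.57]
0 rack [-0.91  0.58  0.46  1.76 -0.32  0.88 -0.55]
0 slot [-0.53  0.46  0.97  1.95 -0.46  0.97  0.9 ]
0 slothi [-0.69  0.35  1.16  1.84 -0.35  1.18  0.82]
3.141592653589793 knob0 [ 0.02  0.68  0.65  1.74 -0.51  0.91  0.46]
3.141592653589793 knob1 [-0.05  0.71  0.75  1.74 -0.59  0.93 -0.68]
3.141592653589793 knobhi [-0.13  0.59  0.87  1.66 -0.49  1.13  0.45]
3.141592653589793 rack [-0.48  0.54 -0.12  1.75  0.08  0.86  2.26]
3.141592653589793 slot [-0.6   0.52  1.09  1.95 -0.55  1.   -2.16]
3.141592653589793 slothi [-0.65  0.32  1.09  1.84 -0.31  1.17 -2.36]
-3.141592653589793 knob0 [ 0.02  0.68  0.65  1.74 -0.51  0.91  0.46]
-3.141592653589793 knob1 [-0.05  0.71  0.75  1.74 -0.59  0.93 -0.68]
-3.141592653589793 knobhi [-0.13  0.59  0.87  1.66 -0.49  1.13  0.45]
-3.141592653589793 rack [-0.48  0.54 -0.12  1.75  0.08  0.86  2.26]
-3.141592653589793 slot [-0.6   0.52  1.09  1.95 -0.55  1.   -2.16]
-3.141592653589793 slothi [-0.65  0.32  1.09  1.84 -0.31  1.17 -2.36]
```

```bash
python3 - <<'E'
from h import *
A=YAW+.9+np.pi/2+np.pi
robot.gripper_to(.06)
robot.move_ptp([*KN,.20],ori(A))
hit=robot.move_linear([*KN,.0905],velocity=.15,threshold=15)
s=robot.get_state();print(hit,s['time'],s['ee_pos'],s['force'])
for n in("top","side"): cv2.imwrite(f"pics/k1{n}.png",robot.grab_frame(n)[:,:,::-1])
t=cv2.imread("pics/k1top.png")[200:360,380:580];u=cv2.imread("pics/k1side.png")[280:440,380:580]
cv2.imwrite("pics/k1.png",cv2.resize(np.hstack([t,u]),None,fx=2,fy=2))
E
```

```text
False 5.1667 [ 0.53963328 -0.31913401  0.09134309] [0.21376436 0.04499084 0.0431524 ]
```

View pics/k1.png

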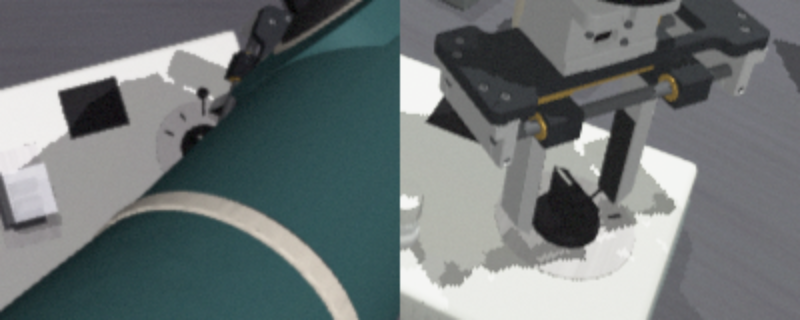

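The side crop shows the grip bar at about (565,195) between the open fingers, clear of both. Next I close and turn it clockwise.

```bash
python3 - <<'E'
from h import *
robot.gripper_to(0.0)
s=robot.get_state();print(s['time'],s['opening'],s['force'],s['moment'],s['tool_rot'][:2,1])
for i in range(4):
    q=np.array(robot.get_state()['qpos'],float) if i==0 else q
    q[6]-=.3; robot.goto_joints(q)
    s=robot.get_state();print(s['time'],s['opening'],s['force'].round(1),s['moment'].round(2),np.arctan2(s['tool_rot'][1,1],s['tool_rot'][0,1]),s['ee_pos'].round(4))
robot.gripper_to(.06)
robot.move_linear([*KN,.20],velocity=.2)
s=robot.get_state();print(s['time'])
for n in("top","side"): cv2.imwrite(f"pics/k2{n}.png",robot.grab_frame(n)[:,:,::-1])
t=cv2.imread("pics/k2top.png")[200:360,340:540];u=cv2.imread("pics/k2side.png")[280:440,300:500]
cv2.imwrite("pics/k2.png",cv2.resize(np.hstack([t,u]),None,fx=2,fy=2))
E
```

```text
6.0667 0.011554448438916152 [ 7.75433332 -4.94775856 -6.41972893] [-1.21648961 -1.68631544 -0.00706233] [ 0.90916206 -0.41643617]
6.4667 0.011774567893927543 [ 3.7 -3.3 -4.6] [-0.77 -0.82  0.02] -0.7300906713040157 [ 0.5408 -0.3195  0.0906]
6.8667 0.01175862394236242 [ 7.1 -7.  -8.4] [-1.42 -1.56 -0.05] -1.0302086768002967 [ 0.5411 -0.3199  0.0906]
7.2667 0.011665416283022615 [ 10.4 -10.4 -11.1] [-2.24 -2.1   0.01] -1.3303333449302301 [ 0.5413 -0.3204  0.0907]
7.6667 0.011736410849768984 [ 10.5 -13.9 -13.6] [-2.92 -2.37  0.  ] -1.630690326326888 [ 0.5413 -0.3209  0.0907]
9.25
```

View pics/k2.png

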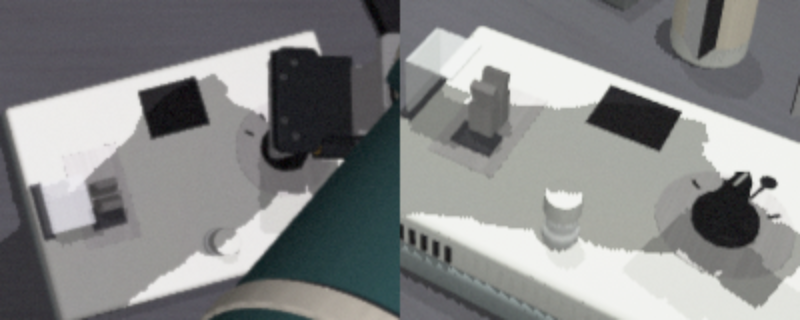

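The guard is drawn back: in the right-hand crop both jaws stand bare at (487,100). The nose points toward the dot side at (742,178). I'll confirm the angle from clean pictures once the arm is away, and move to the rack now.

```bash
python3 - <<'E'
from h import *
robot.move_ptp([*FE,.21],ori(RY))
s=robot.get_state();print(s['time'],s['ee_pos'],s['qpos'].round(2))
for n in("top","side"): cv2.imwrite(f"pics/r1{n}.png",robot.grab_frame(n)[:,:,::-1])
t=cv2.imread("pics/r1top.png")[200:360,340:540];u=cv2.imread("pics/r1side.png")[280:440,300:500];v=cv2.imread("pics/r1side.png")[130:290,100:300]
w=cv2.imread("pics/r1top.png")[200:360,60:260]
cv2.imwrite("pics/r1.png",cv2.resize(np.vstack([np.hstack([t,u]),np.hstack([w,v])]),None,fx=1.87,fy=1.87))
A=YAW-.3
print("expect nose/axis/tail at 93:",proj("side",[[*(KN+d*np.array([np.cos(A),np.sin(A)])),.093] for d in(.019,0,-.021)])-[300,280],proj("top",[[*(KN+d*np.array([np.cos(A),np.sin(A)])),.093] for d in(.019,0,-.021)])-[340,200])
E
```

```text
11.5667 [0.53246716 0.29935953 0.21003984] [-1.03  0.47  0.62  1.68 -0.3   1.09 -0.57]
expect nose/axis/tail at 93: [[172.98889854  83.51845416]
 [164.16020257  91.22699769]
 [154.04125496 100.06209047]] [[146.99233356  60.45661972]
 [147.23085851  71.35825661]
 [147.49676863  83.51151595]]
```

View pics/r1.png

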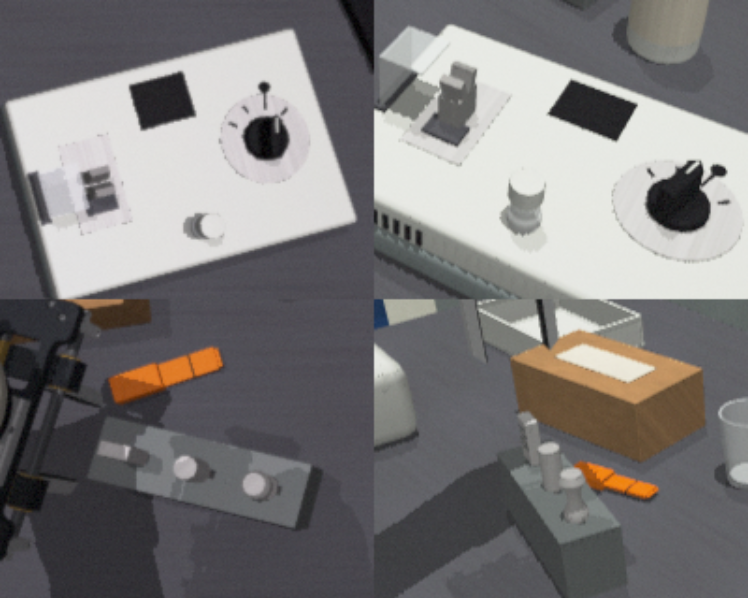

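With the arm away, the top crop shows the selector's white line upright at about (277,125), pointing up under the dot at (264,88). That matches the projected 1.2 position to within 1–2 px. The orange look-alike has toppled by itself and now lies beside the rack. The feeler still stands in place, so I descend and grip.

```bash
python3 - <<'E'
from h import *
hit=robot.move_linear([*FE,.098],velocity=.12,threshold=12)
s=robot.get_state();print(hit,s['time'],s['ee_pos'],s['force'])
if not hit:
    robot.gripper_to(0); s=robot.get_state();print(s['time'],s['opening'],s['ee_pos'],s['force'],s['moment'])
    robot.move_linear([*FE,.26],velocity=.12)
    s=robot.get_state();print(s['time'],s['opening'],s['ee_pos'],s['force'],s['moment'])
    robot.move_ptp([*SL,.25],ori(YAW));robot.pause(.3)
    s=robot.get_state();print(s['time'],s['opening'],s['ee_pos'],s['force'],s['moment'],s['qpos'].round(2),s['tool_rot'])
for n in("top","side"): cv2.imwrite(f"pics/f1{n}.png",robot.grab_frame(n)[:,:,::-1])
E
```

```text
False 12.75 [0.53229867 0.30065009 0.09871417] [ 0.06802767 -0.7182273   0.89079694]
13.525 0.014094602549875703 [0.5319401  0.30050976 0.09801431] [0.30439805 0.35691263 0.37123063] [-0.04948641  0.02620477 -0.03628514]
15.025 0.014016453552731187 [0.53163347 0.30036439 0.2592892 ] [ 0.36292347  0.1947286  -0.86003731] [-0.0215318   0.07608025 -0.01648392]
16.9917 0.013983046396294014 [ 0.498861   -0.15332504  0.24996549] [-0.03110826 -0.24149541 -0.39851172] [-0.03898224  0.02436714  0.03189936] [-0.51  0.29  0.89  1.86 -0.25  1.11  0.72] [[-2.39210354e-01  9.70967765e-01 -6.90965482e-05]
 [ 9.70967767e-01  2.39210350e-01 -6.73948996e-05]
 [-4.89096656e-05 -8.32120789e-05 -9.99999995e-01]]
```

View pics/f1side.png

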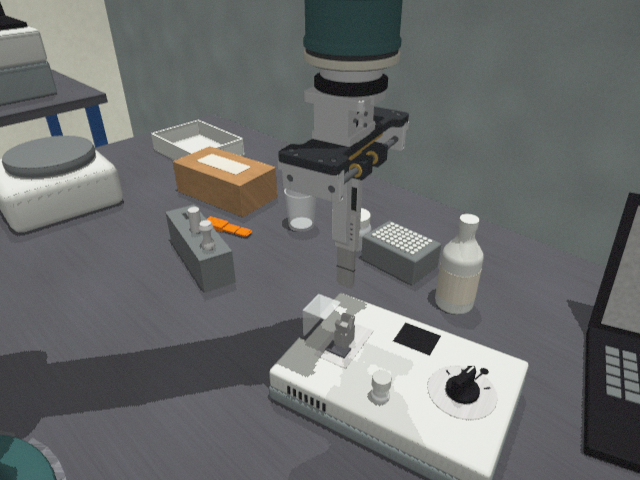

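View pics/f1top.png

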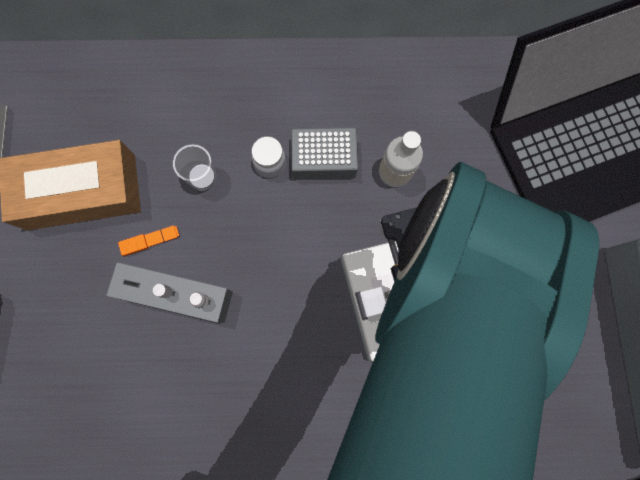

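The feeler is held, with its blade at (346,265) in the side view and its rack slot empty. Both round gauges are still in place. Before inserting, I check blade tip, line and jaws against the slot position.

```bash
python3 - <<'E'
from h import *
a=cv2.imread("pics/f1side.png")[225:375,290:400];b=cv2.imread("pics/r1top.png")[265:325,365:425]
cv2.imwrite("pics/f1c.png",np.hstack([cv2.resize(a,(440,600),interpolation=cv2.INTER_CUBIC),cv2.resize(b,(360,360),interpolation=cv2.INTER_CUBIC)[:360].copy() if 0 else cv2.copyMakeBorder(cv2.resize(b,(360,360),interpolation=cv2.INTER_CUBIC),0,240,0,0,cv2.BORDER_CONSTANT)]))
T=[.498861,-.153325]
print("tip,line,shoulder side crop",(proj("side",[[*T,.16],[*T,.19],[*T,.222]])-[290,225])*4)
print("slot side crop",(proj("side",[*SL,.105])-[290,225])*4)
cs=[[*U(x/1e3,(85+y)/1e3),.105] for x in(-18.2,-6.2,6.2,18.2) for y in(-9,9)]
print("jaw corners topcrop",((proj("top",cs)-[365,265])*6).round()); print("slot top crop",(proj("top",[*SL,.105])-[365,265])*6)
E
```

```text
tip,line,shoulder side crop [[217.11864539 238.71895759]
 [219.4415994  164.02680557]
 [222.0556545   79.97460282]]
slot side crop [[213.57363678 366.96507085]]
jaw corners topcrop [[224. 242.]
 [162. 259.]
 [211. 200.]
 [150. 217.]
 [199. 158.]
 [137. 174.]
 [187. 116.]
 [125. 133.]]
slot top crop [[174.38029313 187.18263974]]
```

View pics/f1c.png

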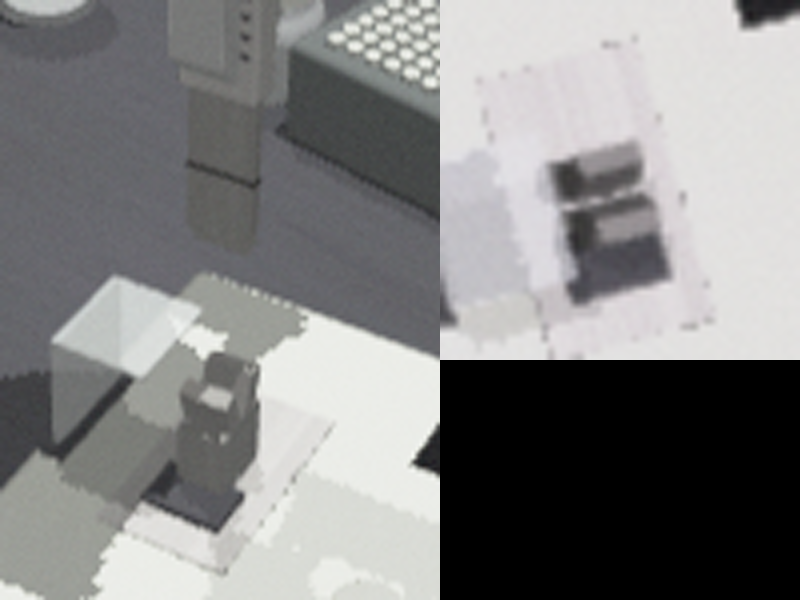

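```bash
python3 - <<'E'
from h import *
im=cv2.imread("pics/f1side.png");a=im[300:360,320:380];a=cv2.resize(a,None,fx=10,fy=10,interpolation=cv2.INTER_CUBIC)
for s,col in((-1,(0,0,255)),(1,(0,255,0))):
    for x in(6.25,13.25):
        p=proj("side",[[*U(s*x/1e3,(85+y)/1e3),.105] for y in(-9,9)]);p=((p-[320,300]+.5)*10).astype(int);cv2.line(a,tuple(p[0].tolist()),tuple(p[1].tolist()),col,1)
cv2.imwrite("pics/f1j.png",a)
E
```

```text
(no output)
```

View pics/f1j.png

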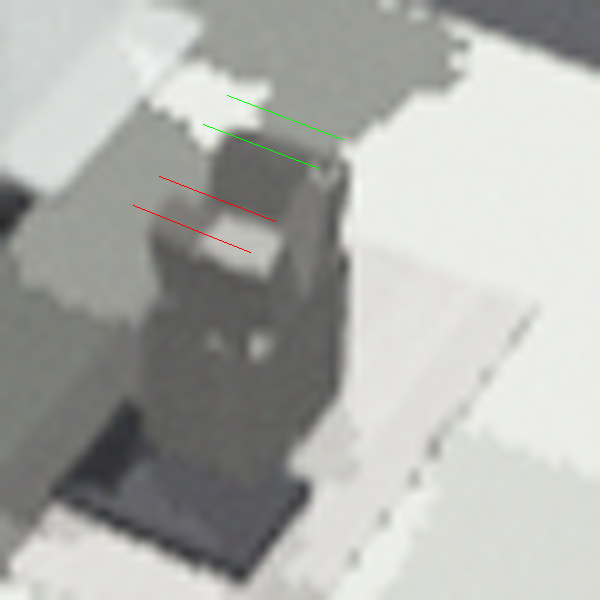

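Both views place the jaws 1–1.5 mm further toward −y/−x, relative to the blade, than my unit estimate. I shift the target by that much and insert, with a force stop.

```bash
python3 - <<'E'
from h import *
S=SL+[-.0007,-.0014]
robot.move_linear([*S,.20],velocity=.1)
for z,v in((.182,.03),(.175,.02),(.170,.02),(.165,.02)):
    hit=robot.move_linear([*S,z],velocity=v,threshold=22)
    s=robot.get_state();print(z,hit,s['time'],s['ee_pos'].round(4),s['force'].round(2),s['moment'].round(2),s['opening'])
    if hit:break
for n in("top","side"): cv2.imwrite(f"pics/i1{n}.png",robot.grab_frame(n)[:,:,::-1])
im=cv2.imread("pics/i1side.png")[245:345,310:410];cv2.imwrite("pics/i1c.png",cv2.resize(im,None,fx=6,fy=6,interpolation=cv2.INTER_CUBIC))
print((proj("side",[[*S,.105],[*S,.137]])-[310,245])*6)
E
```

```text
0.182 False 18.4917 [ 0.4981 -0.1551  0.1821] [ 0.11 -0.16 -0.17] [-0.1   0.07  0.01] 0.014054811042969288
0.175 False 18.9917 [ 0.498  -0.155   0.1749] [ 0.99  0.62 -1.13] [-0.03 -0.01  0.01] 0.013938113103272167
0.17 False 19.3917 [ 0.4981 -0.1553  0.17  ] [0.8  0.17 1.65] [-0.37 -0.16 -0.03] 0.013686270435563645
0.165 False 19.7917 [ 0.498  -0.1551  0.165 ] [ 1.55 -0.88  0.66] [-0.35 -0.14 -0.01] 0.01369318448022651
[[202.82564055 434.80744072]
 [206.31261407 325.46506133]]
```

View pics/i1c.png

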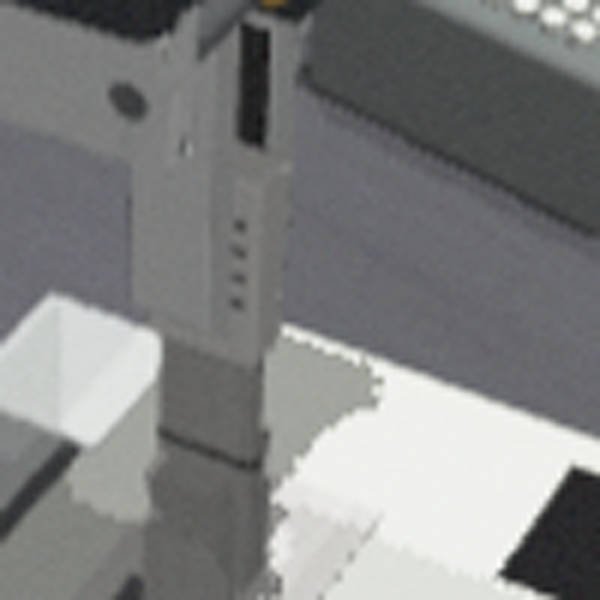

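```bash
python3 - <<'E'
from h import *
F=[]
for i in range(6):
    robot.pause(.05);F.append(robot.get_state()['force'])
print(np.array(F).round(2))
im=robot.grab_frame("side");cv2.imwrite("pics/i2side.png",im[:,:,::-1])
c=im[300:370,315:385,::-1];cv2.imwrite("pics/i2c.png",cv2.resize(c,None,fx=8,fy=8,interpolation=cv2.INTER_CUBIC))
E
```

```text
[[ 1.26 -1.73  0.43]
 [ 0.61 -1.59  0.19]
 [ 0.51 -1.07  0.29]
 [ 1.83 -1.49  0.29]
 [ 1.36 -1.81  0.09]
 [ 0.46 -1.78  0.37]]
```

View pics/i2c.png

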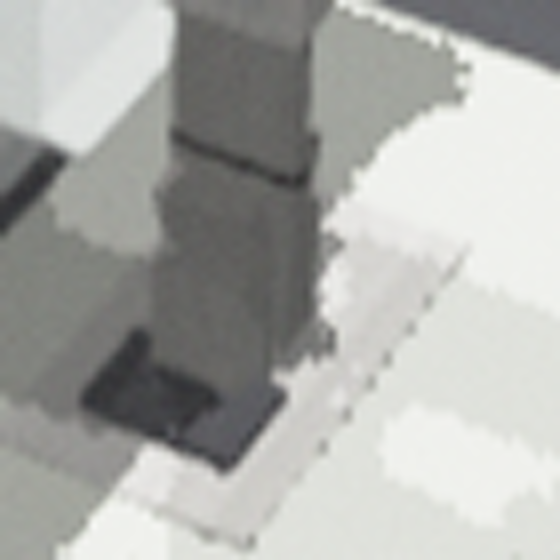

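View pics/i1top.png

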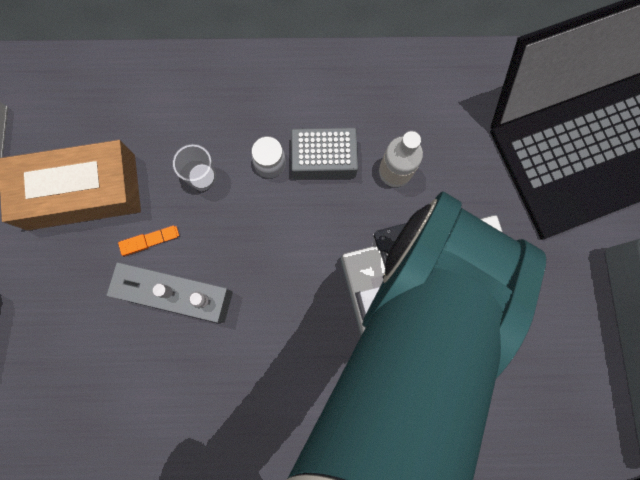

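The blade is between the jaws, with jaw_a in front of it below the line, and the line lies at jaw-top level. The steady drag reads low, so I check the snugness with a small stroke down and up.

```bash
python3 - <<'E'
from h import *
S=SL+[-.0007,-.0014]
for z in(.1635,.168,.1645):
    robot.move_linear([*S,z],velocity=.03);s=robot.get_state()
    h=[robot.move_linear([*S,z],velocity=.03) for _ in range(0)]
    print(z,s['time'],s['ee_pos'].round(4),s['force'].round(2),s['moment'].round(2))
# threshold probe: does 2.5 N / change trip while sliding?
for th,z in((3,.168),(3,.165)):
    hit=robot.move_linear([*S,z],velocity=.02,threshold=th);s=robot.get_state();print("probe",th,z,hit,s['time'],s['ee_pos'].round(4),s['force'].round(2))
E
```

```text
0.1635 20.4917 [ 0.4981 -0.1551  0.1636] [ 0.01 -1.28  3.52] [-0.4  -0.17 -0.05]
0.168 20.7917 [ 0.4979 -0.1547  0.168 ] [-0.79  0.23 -1.45] [0.37 0.03 0.03]
0.1645 21.0583 [ 0.4982 -0.1551  0.1646] [-0.32 -0.05 -0.52] [-0.01 -0.1  -0.04]
probe 3 0.168 True 21.2667 [ 0.4976 -0.1549  0.1665] [0.42 0.2  6.98]
probe 3 0.165 False 21.5167 [ 0.4984 -0.1551  0.1653] [0.08 0.36 6.36]
```

Sliding forces of about 3.5–7 N show real drag. I settle at depth and take a last look.

```bash
python3 - <<'E'
from h import *
S=SL+[-.0007,-.0014]
robot.move_linear([*S,.1655],velocity=.02);robot.move_linear([*S,.165],velocity=.02);robot.pause(.5)
s=robot.get_state();print(s['time'],s['ee_pos'].round(4),s['force'].round(2),s['opening'],abs(s['joint_vel']).max())
im=robot.grab_frame("side")[:,:,::-1];cv2.imwrite("pics/i3side.png",im)
a=cv2.resize(im[300:370,315:385],None,fx=5.5,fy=5.5,interpolation=cv2.INTER_CUBIC);b=cv2.resize(im[350:420,420:500],(385,385),interpolation=cv2.INTER_CUBIC)
cv2.imwrite("pics/i3c.png",np.hstack([a,b]))
E
```

```text
22.5167 [ 0.4982 -0.1551  0.1652] [-0.17 -0.17  4.98] 0.014347798107257526 0.0024533627291145367
```

View pics/i3c.png

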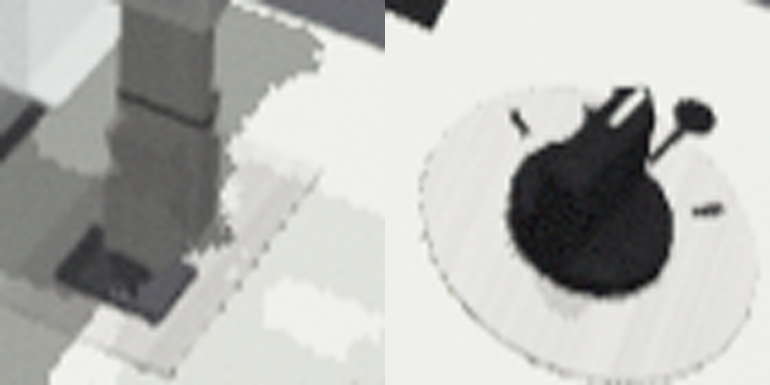

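The line centre is at about (345.5,319.8) px, unchanged from before the strokes and at jaw-top level. The knob nose still points at the dot, and about 5 N of drag is holding.

```bash
python3 -c "
from rig import robot
print(robot.sign_off())"
```

```text
the job is handed in; nothing more can be done
None
```

I turned the selector from 0 to the dot (1.2 rad) and let go, and the guard drew back off the jaws. I then took the flat grey feeler out of the rack and slid it down between the jaws to its line. The job was handed in at about 22.5 s with the feeler still gripped; it reported no verdict.

**Last checks:**
- **Grip:** the finger opening was 14.3 mm on the 14 mm handle, and the arm was at rest.
- **Depth:** the gripper height puts the line within about 1 mm of the jaw tops. The side picture agrees, and the line did not move in the grip during the test strokes.
- **Drag:** the steady vertical force was about 5 N.
- **Selector:** the nose still pointed at the dot.
- **Other gauges:** both were still in the rack when last pictured, just after the blade went in.

**What disagreed:**
- **Slot position:** both cameras put the jaws 1–1.5 mm from my first estimate, so I shifted the target before inserting.
- **Side camera:** it showed things about 2 px low, which I put down to calibration.
- **Drag at first:** the force read under 2 N right after insertion. I made small up and down strokes, which gave about 3.5–7 N, though the readings fluctuated.
- **Orange look-alike:** it toppled early in the run. I believe it fell by itself, but I didn't see it fall. It isn't one of the listed things.

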